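# Turn the rusk on the tipping bread turner

### The job

Push the red plate of the bread turner in until its sprung bolt clicks into its holding notch and stays back by itself, then take the tray by its wooden bar and swing it up and over until the rusk slides down and tumbles over into the wooden dish, pale side up. Swing the tray back down gently until it lies fully flat, and let go. Never touch the rusk, push the plate no harder than it needs, do not let the tray drop or slam, and leave the pot, burner, fork block and bowls where they stand.

Things in the scene. Friction and masses are not known exactly. Their poses are not given: they have to be found in the camera images.
- turner: the bread turner, fixed to the table: a brown board 215 x 125 mm, 16 mm thick, carrying a steel tipping tray, a pale wooden landing dish beyond it and a brass bolt. Origin on the table below the board, 28 mm from the board's middle towards the tray's bar; z up, its x axis runs from the tray's bar to the dish, y is the tray's hinge axis. All directions below are in this frame.
- tray_hinge (a point): middle of the tray's hinge line, which runs along the turner's y axis, 20 mm from the turner's origin along x and 45 mm above the table. It does not move.
- tray_handle (a point): centre of the tray's bar handle: a round dark wood bar 12 mm thick, 76 mm long along y, standing 45 mm clear of the tray's closed end on two thin arms at its ends (28 mm either side of the middle); with the tray flat it is 115 mm from the hinge along -x, 10 mm above it (55 mm above the table). Pinch it from above with the fingers closing along the turner's x; the bar may turn between the fingers, so the gripper can stay pointing down throughout.
- tray (a joint): tray angle, rad: 0 = flat, 1.57 = upright, 1.90 = end stop leaning over the dish. Positive lifts the bar up and over towards the dish. The tray (0.35 kg) is a steel pan 66 x 61 mm inside with sides 16 mm high and, at the hinge, a lip 6 mm high; it swings freely and falls if let go. While the bolt is in, it cannot be lifted. The rusk first slides down to the lip, and tips over it into the dish only when the tray is past upright (by about 1.7).
- push_plate (a point): centre of the outer face of the red push plate, 34 mm along x, 46 mm high (20 to 66 mm above the table), at the turner's -y side. It is pushed towards +y (horizontally, along the hinge axis) and moves with the bolt; nothing stands within 30 mm outside it.
- bolt (a joint): bolt travel, m: 0 = locked over the tray's tongue; grows as the red plate is pushed to +y. Spring 2 N at first, 4 N at the end; half-way a ball catch rides up a tooth, a brief heavier push (to some 12 N at 30 mm/s), not the end. About 3 cm in it clicks, then a firm stop (found with a 16 N force stop). Let go after the click it stays at 0.031; before, it snaps back to 0.
- rusk: square rusk 56 x 56 x 10 mm, 30 g; origin at its centre, z axis out of the toasted dark brown face (the other face is pale). It starts loose in the tray, toasted face up.
- dish (a point): middle of the landing dish's floor, 27 mm above the table, 47 mm beyond the hinge along x; axes as the turner's. The dish is 86 x 86 mm inside with sides rising 20 mm above its floor.
- fondue_pot: burgundy fondue pot, 160 mm wide, 85 mm high, stub handle to its -x; origin under its middle; bystander
- burner: steel burner with snuffer lid and three prongs, 130 mm wide, 78 mm high; origin under its middle; bystander
- fork_block: birch fork block 90 x 60 mm, 150 mm high with four forks; origin under its middle; bystander
- bowls: stack of three stoneware bowls, 120 mm wide, 84 mm high; origin under its middle; bystander
Things that resemble listed ones, but are neither listed nor needed, are in the scene too. Several things have the shape of the rusk; the one meant has the colours described above.

How it is judged:
By the outcome, as a careful person would: the job done as asked, in the order asked, and still so for the second after the job is handed in, with the robot touching nothing.
It also fails if it takes over 61 s, if anything falls off the work surface, if the arm or the gripper's body presses on something with over 40 N, if the wrist force passes 120 N, or if a joint passes its speed limit or range.

### The arm

A 6-joint arm with a two-finger parallel gripper is mounted at the origin on the work surface. World frame = base frame: x ahead of the robot, y to its left, z up, the work surface at z = 0. Lengths are in m, angles in rad, forces in N, time in s.
With the tool pointing down it reaches from about 0.3 to 0.775 m from the base axis. Payload 14.6 kg.
Tool frame: the origin (TCP) lies between the finger pads; the fingertips stand 8 mm ahead of it and the grasp point (between the pads) lies 11 mm behind it (ctrl.tip_reach is the distance from the TCP to the fingertips, in m); y points along the fingers, z is the direction in which the jaws open and shut, and the axes are right-handed (so a half turn about y gives the same grasp; the last joint's range is limited). The gripper opens to 94 mm and grips with 3 to 60 N. Pads are 16 mm wide; open, the fingers measure 119 mm over their backs; the gripper's body (75 mm by 177 mm) begins 78 mm behind the grasp point.
Start: joints at [1.132, 0.3, 1.521, -0, 1.321, -0.067], TCP at [0.2, 0.512, 0.213] pointing down, gripper open.
Joint ranges: [-3.03, 3.03], [-0.79, 2.21], [0.23, 2.52], [-1.04, 4.18], [0, 3.07], [-2.55, 2.55]. Speed limits (rad/s): [2.22, 2.22, 2.57, 3.14, 3.14, 3.14].

### API

Orientations are given as [roll, pitch, yaw] about the fixed x, y, z axes, in that order (R = Rz(yaw) Ry(pitch) Rx(roll)).
In Python, from station import ctrl gives the robot as it stands.
- The arm moves only by the tool play_rows, never from a script. Its arguments are lists of equal length, an entry for each row: "twist": the turn, a rotation vector about the world's x, y, z as a fraction of full scale, a list of three; "travel": the shift along the world's x, y, z as a fraction of full scale, a list of three; "grip": the gripper's target within -1 to 1 (shut at 1, half-way at 0, fully open at -1). A call has 1 to 12 rows; each row shifts and turns the commanded pose from where the row before left it; what a row does not reach is not made up. Full scale, the value 1, is 5 cm for a shift and 90 degrees for a turn. A row lasts 1/10 s, in which the tool goes at most 50 mm and 8.59 degrees, less where a joint would pass 70% of its speed; a pose out of reach is approached as far as the arm can. A call with a number of a shift or a turn outside -1 to 1 is refused whole. A call with a gripper value outside its range is refused whole. The fingers move at their own pace and stop on an object; "force" is the grip in N (left out, the last holds). Time passes only in rows, so rows that do not move let the fingers close. It gives the time, the measured TCP pose, the force and the opening at its end, in the units of the state.
- ctrl.get_obs(): the state, without advancing time (a new reading comes with each control period).
- ctrl.camera(name): name is "scene" or "side" or "wrist"; returns a dict with "img" (480x640x3 uint8, red, green, blue), "vfov" (degrees; the focal length in pixels is half the picture's height over the tangent of half this angle, whatever the lens; pixels are square), "cx", "cy" (the principal point, pixels), "rvec" (rotation vector, rad) and "tvec" (3), from world to camera coordinates, as OpenCV has them. Camera axes: x right, y down, z forward; pixel columns grow to the right and rows downward; lengths in m; the calibration is good to about 2 mm. A picture is of the moment at which its call begins. There is no depth.
- ctrl.hand_in(): hands the job in, once; it reports no verdict.
Trained networks look in a picture, given as the dict that the camera call returned (one of the last four; its "shot" number tells which), for a name from the list of things; names that differ only in an ending like _2 or _b are one class to them, and where a whole thing is asked for, a point or a joint stands for the part that bears it (a point fixed in the world has none). Each returns a list of dicts, best first, with "confidence" (0 to 1); they miss things now and then, are a little off and sometimes report something else, mostly with a low value. They report only what shows in the picture. A call takes as long as a camera call. They do not tell look-alikes from the thing itself.
- ctrl.boxes_of(name, picture): "point" ([column, row] in pixels, amid what is visible of it).
- ctrl.trace(name, picture): "pixels" (480x640 bool, what is visible of it) and "point" ([column, row] in pixels, amid what is visible of it).
The state is a dict: "time_s": time; "qpos": joint angles; "joint_vel": joint speeds; "tau": joint torques, N m; "ee_pos": TCP position; "eef_rot": TCP orientation; "force": force on the tool from outside, world axes, zero at the start; "moment": the same for the moment, N m; "grip_width": finger opening in m.
Only numpy, scipy, OpenCV 4.12 (cv2) and the standard library are available. Lean on these libraries where they do the work, as an engineer would, in place of code of your own. Each camera call takes 0.05 s, during which the arm holds its last target.

## Working session

There is one attempt and no reset: what is moved stays moved. The work goes in short steps, Python scripts to look and compute and a tool call to move; the robot and the scene stay as the last step left them, time stands still between calls to the robot, and variables do not carry over. Pictures are saved under pics/ and viewed, and the job is handed in when it is done.

Besides the shell and the picture viewer there is one more tool, called in YAML: its name, and indented under it one key for each argument. play_rows: Moves the arm, as the interface text tells. Its arguments: {"type":"object","properties":{"twist":{"type":"array"},"travel":{"type":"array"},"grip":{"type":"array"},"force":{"type":"number"}},"required":["twist","travel","grip"]}

```bash
ls; mkdir -p pics; cat > h.py <<'E'
import numpy as np, cv2
from station import ctrl
def save(p,n):
    cv2.imwrite('pics/'+n, cv2.cvtColor(p['img'],cv2.COLOR_RGB2BGR))
def cam(p):
    f=240/np.tan(np.radians(p['vfov'])/2)
    K=np.array([[f,0,p['cx']],[0,f,p['cy']],[0,0,1]])
    R,_=cv2.Rodrigues(np.array(p['rvec'],float)); return K,R,np.array(p['tvec'],float).reshape(3)
def proj(p,X):
    K,R,t=cam(p); q=(R@np.atleast_2d(X).T).T+t; u=(K@q.T).T; return u[:,:2]/u[:,2:]
def onz(p,uv,z):
    K,R,t=cam(p); d=R.T@np.linalg.solve(K,np.array([uv[0],uv[1],1.])); c=-R.T@t
    return c+d*(z-c[2])/d[2]
E
python3 - <<'E'
from h import *
import pickle
d={}
for n in ['scene','side','wrist']:
    p=ctrl.camera(n); save(p,n+'0.png'); d[n]=p
    print(n,p['vfov'],p['cx'],p['cy'],p['rvec'],p['tvec'], [k for k in p])
    for o in ['turner','tray_handle','push_plate','rusk']:
        try: print(o,[(np.round(r['point']),round(r['confidence'],2)) for r in ctrl.boxes_of(o,p)])
        except Exception as e: print(o,e)
pickle.dump(d,open('d0.pkl','wb'))
print(ctrl.get_obs())
E
```

```text
pics
scene 56.50561605799369 310.80441361055273 236.06297356046815 [ 0.78430394  2.48937624 -1.2313278 ] [ 0.45079998 -0.13854509  1.27684518] ['img', 'vfov', 'cx', 'cy', 'rvec', 'tvec', 'shot']
turner [(array([287., 299.]), 0.59)]
tray_handle [(array([302., 261.]), 0.73), (array([324., 275.]), 0.67)]
push_plate [(array([307., 262.]), 0.61)]
rusk [(array([389., 286.]), 0.87), (array([358., 260.]), 0.64), (array([326., 274.]), 0.17)]
side 53.969805557781335 313.8777962971897 243.7684422664562 [ 2.36594365 -0.72293117  0.2702989 ] [-0.46370405  0.26894597  0.83956026] ['img', 'vfov', 'cx', 'cy', 'rvec', 'tvec', 'shot']
turner [(array([322., 216.]), 0.82), (array([292., 209.]), 0.29)]
tray_handle [(array([294., 211.]), 0.91)]
push_plate [(array([313., 235.]), 0.62)]
rusk [(array([237., 228.]), 0.9), (array([307., 205.]), 0.64), (array([258., 262.]), 0.63)]
wrist 64.6083694981931 323.50853646413776 240.73686750798865 [-2.40062576 -1.64026617 -0.22577584] [-0.54946481 -0.02801986  0.39109342] ['img', 'vfov', 'cx', 'cy', 'rvec', 'tvec', 'shot']
turner []
tray_handle []
push_plate []
rusk [(array([156., 477.]), 0.57)]
{'time_s': 0.75, 'qpos': array([ 1.13239850e+00,  2.99860891e-01,  1.52101517e+00,  1.17015792e-05,
        1.32067598e+00, -6.65902507e-02]), 'joint_vel': array([-0.00083249, -0.00125596, -0.00030788, -0.00061961,  0.00025586,
       -0.00091222]), 'tau': array([ 6.08333648e-04, -5.31603026e+01, -3.52898276e+01,  7.08676362e-02,
        2.11210881e-02, -2.73190818e-05]), 'ee_pos': array([0.1998061 , 0.51241333, 0.21346062]), 'eef_rot': array([-1.57075504e+00,  8.60967168e-06, -3.71810475e-01]), 'force': array([-0.407699 , -0.6088889, -0.2588181]), 'moment': array([-0.03026231,  0.00771122,  0.04272834]), 'grip_width': 0.09386655031219747}
```

View images.

View pics/scene0.png

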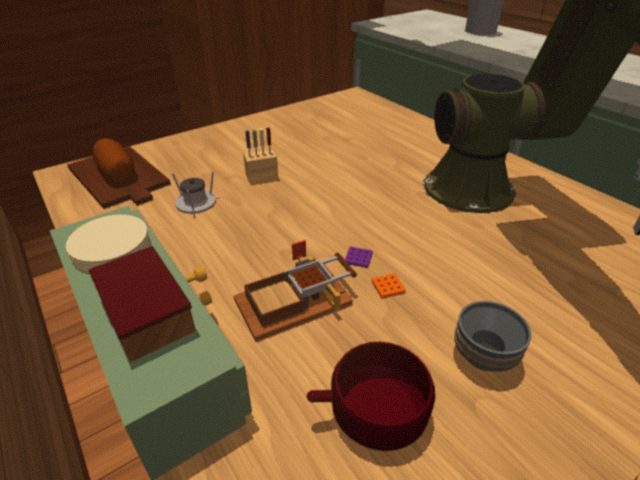

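View pics/side0.png

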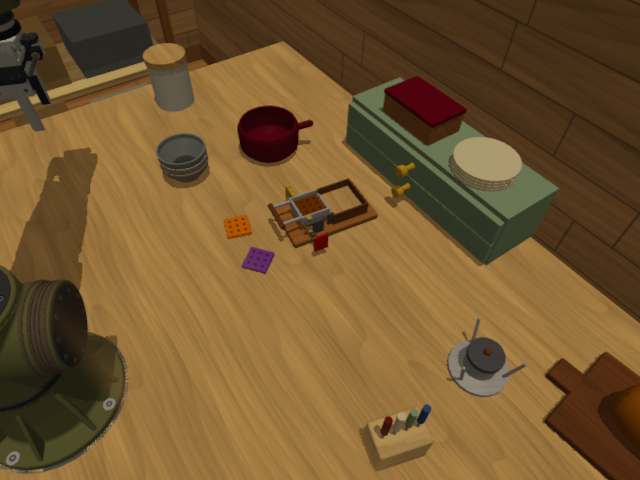

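View pics/wrist0.png

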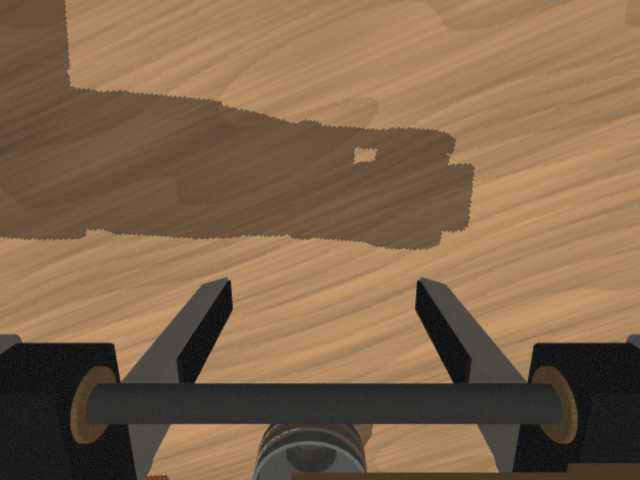

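```bash
python3 - <<'E'
from h import *
a=cv2.imread('pics/scene0.png'); b=cv2.imread('pics/side0.png')
cv2.imwrite('pics/c1.png',cv2.resize(a[225:345,220:380],None,fx=5,fy=5,interpolation=cv2.INTER_CUBIC))
cv2.imwrite('pics/c2.png',cv2.resize(b[165:285,245:405],None,fx=5,fy=5,interpolation=cv2.INTER_CUBIC))
E
```

```text
(no output)
```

View pics/c1.png

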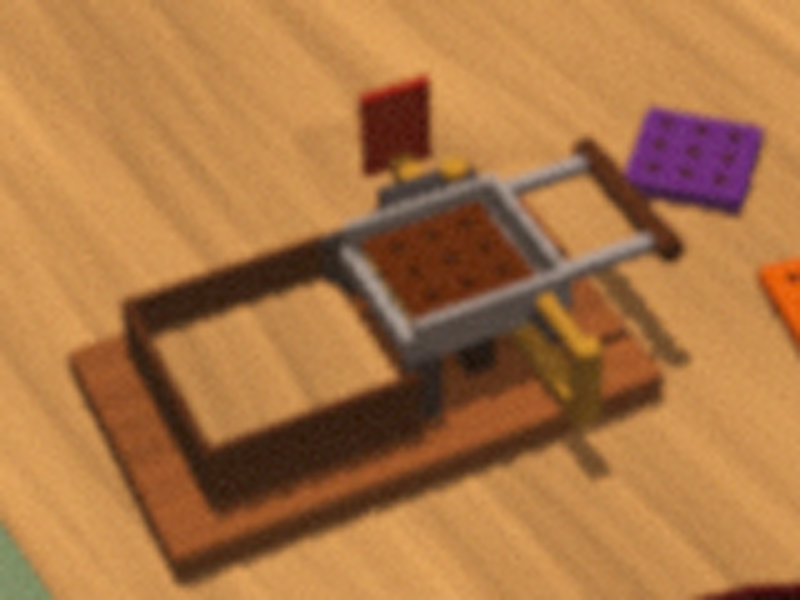

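View pics/c2.png

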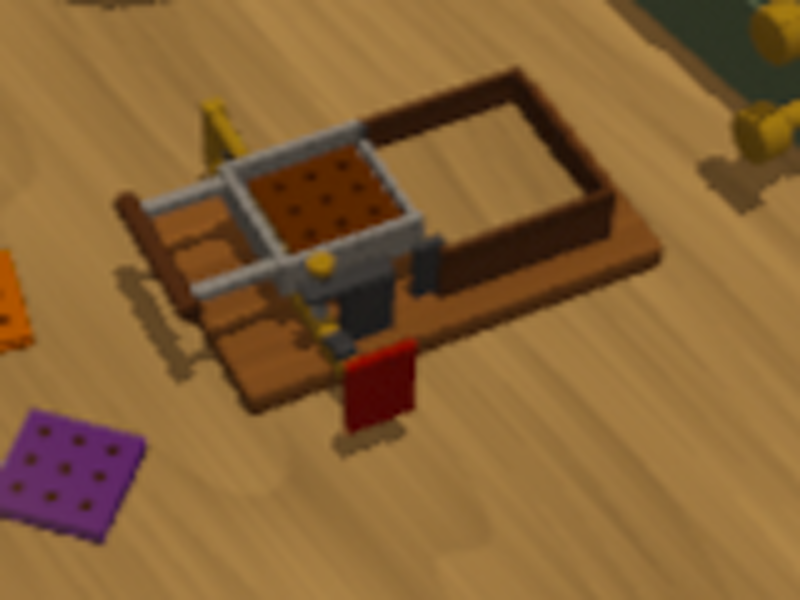

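```bash
cat > fit.py <<'E'
from h import *
import pickle
from scipy.optimize import least_squares
d=pickle.load(open('d0.pkl','rb'))
obs=[('scene',(72,358),(.1355,-.0625,.016)),('scene',(178,562),(.1355,.0625,.016)),('scene',(660,380),(-.0795,.0625,.016)),
('scene',(585,148),(-.095,-.038,.055)),('scene',(672,250),(-.095,.038,.055)),
('side',(255,400),(-.0795,-.0625,.016)),('side',(658,247),(.1355,-.0625,.016)),('side',(128,200),(-.095,.038,.055)),('side',(190,312),(-.095,-.038,.055))]
off={'scene':np.array([220,225]),'side':np.array([245,165])}
def T(v,q):
    c,s=np.cos(v[2]),np.sin(v[2]); q=np.atleast_2d(q); return np.c_[v[0]+c*q[:,0]-s*q[:,1],v[1]+s*q[:,0]+c*q[:,1],q[:,2]]
def res(v,only=None):
    r=[]
    for n,u,q in obs:
        if only and n!=only: continue
        r+=list(proj(d[n],T(v,q))[0]-(np.array(u)/5+off[n]-0.4))
    return np.array(r)
if __name__=='__main__':
    for only in (None,'scene','side'):
        s=min((least_squares(res,[.5,.0,y],args=(only,)) for y in (0,1.5,3,-1.5)),key=lambda s:s.cost)
        print(only,s.x,s.cost); print(np.round(s.fun.reshape(-1,2),1).tolist())
        if only is None: v=s.x; np.save('v.npy',v)
    pts={'plate':(.034,-.095,.046),'hinge':(.02,0,.045),'handle':(-.095,0,.055),'dish':(.067,0,.027)}
    for k,q in pts.items(): print(k,T(v,q)[0])
    for n in ('scene','side'):
        im=cv2.cvtColor(d[n]['img'],cv2.COLOR_RGB2BGR); im=cv2.resize(im,None,fx=5,fy=5,interpolation=cv2.INTER_CUBIC)
        L=[]
        def box(x0,x1,y0,y1,z): 
            c=[(x0,y0,z),(x1,y0,z),(x1,y1,z),(x0,y1,z)]; return [(c[i],c[(i+1)%4]) for i in range(4)]
        L+=box(-.0795,.1355,-.0625,.0625,.016)+box(.024,.110,-.043,.043,.047)+[((-.095,-.038,.055),(-.095,.038,.055)),((.02,-.03,.045),(.02,.03,.045))]
        for a,b in L:
            p=(proj(d[n],T(v,[a,b]))+.4)*5
            cv2.line(im,tuple(int(i) for i in p[0]),tuple(int(i) for i in p[1]),(255,255,0),1)
        o=off[n]*5
        cv2.imwrite('pics/o_%s.png'%n,im[o[1]:o[1]+600,o[0]:o[0]+800])
E
python3 fit.py
```

```text
None [ 0.62668351  0.09352741 -0.13771012] 11.040579318060244
[[-0.9, -1.6], [-0.2, 0.1], [2.3, -1.7], [0.1, -0.3], [1.1, 0.5], [-0.3, -0.9], [2.3, -1.2], [-0.2, -0.4], [1.1, -0.2]]
scene [ 0.62826642  0.09400394 -0.13426753] 5.250352570161442
[[-1.5, -0.9], [-0.6, 0.7], [1.9, -1.4], [-0.4, -0.0], [0.6, 0.8]]
side [0.62432969 0.0928888  6.14587713] 2.7786983746825467
[[-1.0, -0.3], [1.7, -0.7], [-0.9, 0.2], [0.3, 0.5]]
plate [ 0.64732048 -0.00524058  0.046     ]
hinge [0.64649417 0.0907819  0.045     ]
handle [0.53258288 0.10656856 0.055     ]
dish [0.69304922 0.08432997 0.027     ]
```

View pics/o_scene.png

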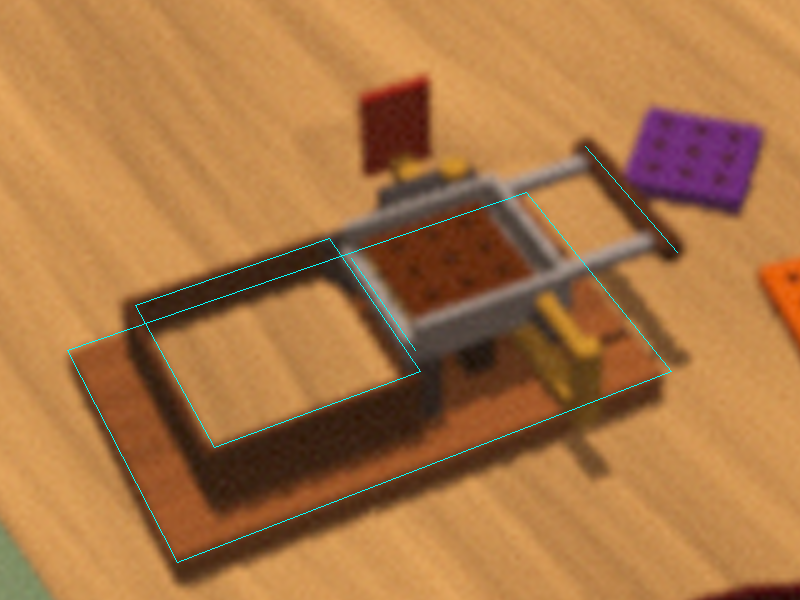

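View pics/o_side.png

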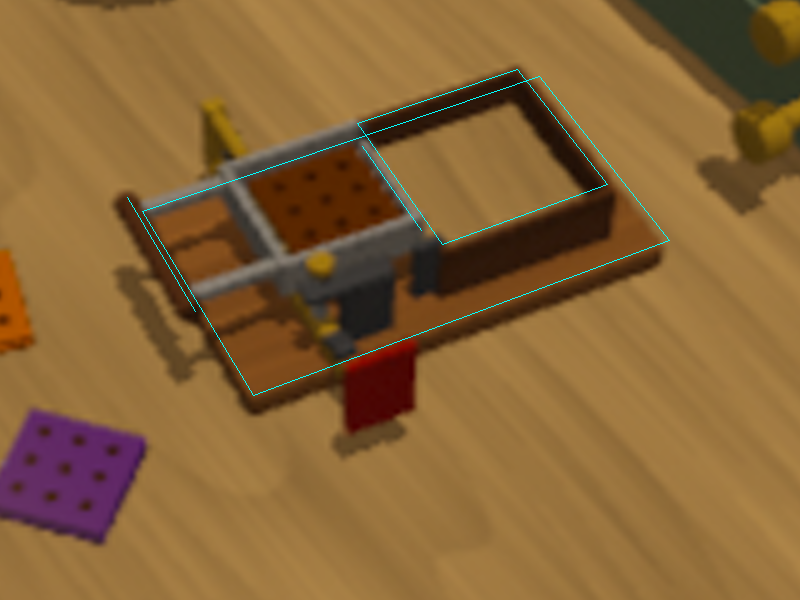

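```bash
python3 - <<'E'
from h import *
import pickle
from scipy.optimize import least_squares
from fit import T
d=pickle.load(open('d0.pkl','rb')); v=np.load('v.npy')
off={'scene':np.array([220,225]),'side':np.array([245,165])}
c,s=np.cos(v[2]),np.sin(v[2])
# plate: corners in turner frame (xp±.017, yp, .02/.066)
O={'scene':[((361,95),(.017,.066)),((428,78),(-.017,.066)),((366,172),(.017,.02)),((428,152),(-.017,.02))],
   'side':[((344,361),(-.017,.066)),((415,342),(.017,.066)),((345,430),(-.017,.02)),((413,407),(.017,.02))]}
def f(x,ns=('scene','side')):
    r=[]
    for n in ns:
        for u,(dx,z) in O[n]:
            r+=list(proj(d[n],T(v,(x[0]+dx,x[1],z)))[0]-(np.array(u)/5+off[n]-.4))
    return np.array(r)
for ns in (('scene','side'),('scene',),('side',)):
    r=least_squares(f,[0,-.09],args=(ns,)); print(ns,r.x,T(v,(r.x[0],r.x[1],.046)),np.round(r.fun.reshape(-1,2),1).tolist())
E
```

```text
('scene', 'side') [-0.03609694 -0.1019692 ] [[ 0.57693046 -0.00252123  0.046     ]] [[0.3, 0.0], [0.9, -1.0], [0.0, 0.7], [1.2, 0.2], [0.7, 0.6], [0.8, -0.9], [0.3, 0.4], [0.5, -0.3]]
('scene',) [-0.03486483 -0.10251999] [[ 0.57807529 -0.00323593  0.046     ]] [[-0.3, 0.0], [0.3, -1.0], [-0.6, 0.7], [0.6, 0.2]]
('side',) [-0.0372725  -0.10150473] [[ 0.57582979 -0.00189977  0.046     ]] [[0.1, 0.6], [0.2, -0.9], [-0.3, 0.5], [-0.0, -0.2]]
```

play_rows:
  twist:
    - [0,0,-0.09]
    - [0,0,-0.09]
    - [0,0,-0.09]
    - [0,0,-0.09]
    - [0,0,-0.09]
    - [0,0,-0.09]
    - [0,0,-0.09]
    - [0,0,-0.09]
    - [0,0,-0.09]
    - [0,0,-0.04]
    - [0,0,0]
    - [0,0,0]
  travel:
    - [0.4,-0.7,0]
    - [0.5,-0.75,0]
    - [0.5,-0.75,0]
    - [0.5,-0.75,0]
    - [0.5,-0.75,0]
    - [0.5,-0.75,0]
    - [0.5,-0.75,0]
    - [0.5,-0.75,0]
    - [0.5,-0.75,0]
    - [0.5,-0.75,0]
    - [0.5,-0.75,0]
    - [0.5,-0.75,0]
  grip: [1,1,1,1,1,1,1,1,1,1,1,1]
  force: 10

```text
time_s: 1.95
ee_pos: [0.4956, 0.0631, 0.2136]
eef_rot: [-1.57, 0.0, -1.707]
force: [0.3, 0.1, -0.3]
grip_width: 0.0021
```

```bash
python3 - <<'E'
from h import *
import pickle
p=ctrl.camera('wrist'); save(p,'w1.png'); pickle.dump(p,open('w1.pkl','wb')); print(ctrl.get_obs()['ee_pos'],ctrl.get_obs()['time_s'])
K,R,t=cam(p); print(-R.T@t)
E
```

```text
[0.49807422 0.05881999 0.21338175] 2.0
[0.50657838 0.14067654 0.38447349]
```

View pics/w1.png

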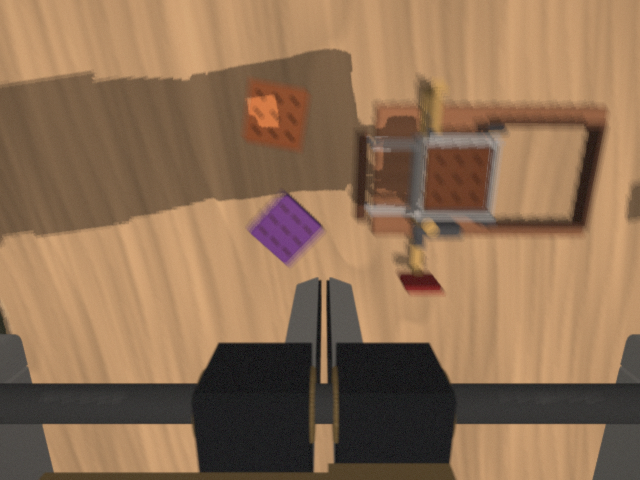

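play_rows:
  twist:
    - [0,0,0]
    - [0,0,0]
    - [0,0,0]
    - [0,0,0]
    - [0,0,0]
  travel:
    - [0.4,-0.6,0]
    - [0.4,-0.6,0]
    - [0.4,-0.5,0]
    - [0.2,-0.3,0]
    - [0,0,0]
  grip: [1,1,1,1,1]

```text
time_s: 2.5
ee_pos: [0.5654, -0.0367, 0.2129]
eef_rot: [-1.571, -0.0, -1.709]
force: [-0.2, 0.4, 1.3]
grip_width: 0.0004
```

```bash
python3 - <<'E'
from h import *
import pickle
p=ctrl.camera('wrist'); save(p,'w2.png'); pickle.dump(p,open('w2.pkl','wb')); o=ctrl.get_obs(); print(o['ee_pos'],o['time_s'],o['force'])
E
```

```text
[ 0.56481446 -0.03553437  0.21303014] 2.55 [-0.51022755  0.93974894 -0.61917718]
```

View pics/w2.png

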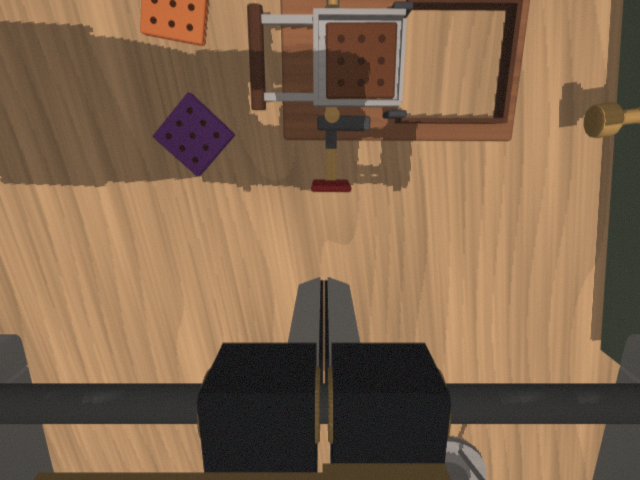

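```bash
python3 - <<'E'
from h import *
import pickle
p=pickle.load(open('w2.pkl','rb')); v=np.load('v.npy')
def inv(P):
    c,s=np.cos(v[2]),np.sin(v[2]); q=P[:2]-v[:2]; return np.array([c*q[0]+s*q[1],-s*q[0]+c*q[1]])
for n,u,z in [('plL',(312,189),.066),('plR',(351,190),.066),('plM',(331.5,187),.06),('bar0',(250,5),.055),('bar1',(257,110),.055),('b1',(285,137),.016),('b2',(513,137),.016),('bow',(0,0),0),('tip',(325,280),.205),('bar mid',(257,57),.061)]:
    P=onz(p,u,z); print(n,P.round(4),inv(P).round(4))
E
```

```text
plL [ 0.5604 -0.0017  0.066 ] [-0.0526 -0.1034]
plR [ 0.5927 -0.007   0.066 ] [-0.0199 -0.1043]
plM [ 0.5768 -0.0031  0.06  ] [-0.0361 -0.1025]
bar0 [0.5334 0.1429 0.055 ] [-0.0992  0.0361]
bar1 [0.5246 0.0672 0.055 ] [-0.0975 -0.0401]
b1 [0.54   0.0432 0.016 ] [-0.079  -0.0618]
b2 [0.7509 0.0138 0.016 ] [ 0.1339 -0.0619]
bow [0.3059 0.1948 0.    ] [-0.3316  0.0562]
tip [ 0.5673 -0.0293  0.205 ] [-0.0419 -0.1298]
bar mid [0.5328 0.1051 0.061 ] [-0.0946 -0.0014]
```

play_rows:
  twist:
    - [0,0,0]
    - [0,0,0]
    - [0,0,0]
    - [0,0,0]
    - [0,0,0]
    - [0,0,0]
    - [0,0,0]
  travel:
    - [0.14,-0.02,-0.4]
    - [0,0,-0.7]
    - [0,0,-0.8]
    - [0,0,-0.8]
    - [0,0,-0.5]
    - [0,0,-0.22]
    - [0,0,0]
  grip: [1,1,1,1,1,1,1]

```text
time_s: 3.25
ee_pos: [0.5712, -0.0354, 0.0418]
eef_rot: [-1.573, 0.0, -1.706]
force: [-0.0, -0.7, 0.5]
grip_width: 0.0002
```

```bash
python3 - <<'E'
from h import *
o=ctrl.get_obs(); print(o['ee_pos'],o['eef_rot'],o['time_s'],o['force'])
p=ctrl.camera('wrist'); save(p,'w3.png'); p=ctrl.camera('side'); save(p,'s3.png')
b=cv2.imread('pics/s3.png'); cv2.imwrite('pics/s3c.png',cv2.resize(b[165:285,245:405],None,fx=4,fy=4,interpolation=cv2.INTER_CUBIC))
E
```

```text
[ 0.57116395 -0.03535039  0.04183371] [-1.57252747e+00  4.49910465e-05 -1.70628824e+00] 3.25 [-0.03507863 -0.66717905  0.45519785]
```

View pics/w3.png

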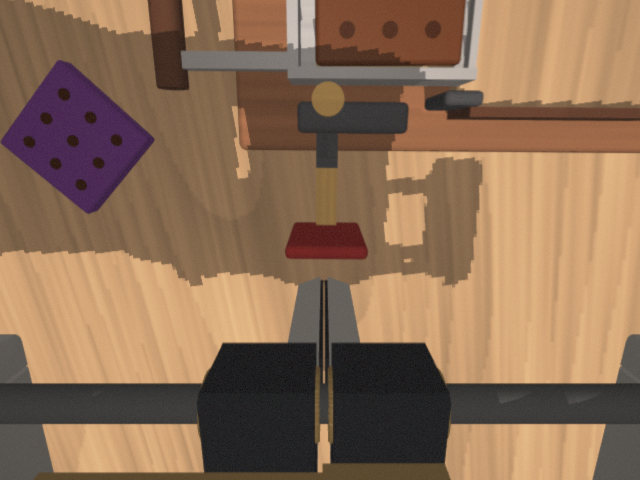

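View pics/s3c.png

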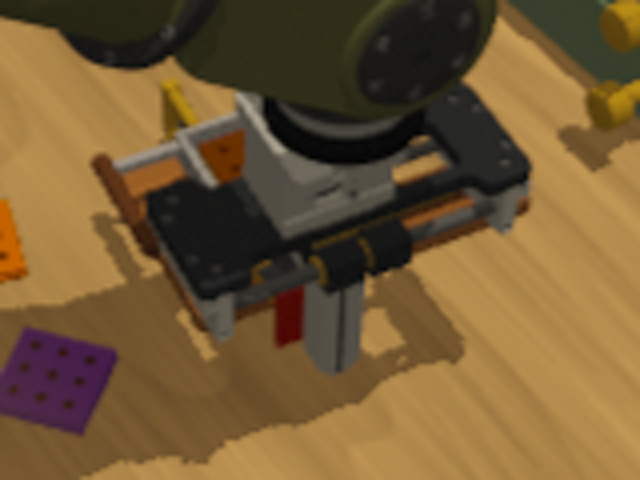

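play_rows:
  twist:
    - [0,0,0]
    - [0,0,0]
    - [0,0,0]
    - [0,0,0]
    - [0,0,0]
  travel:
    - [0.01,0.08,0]
    - [0.014,0.1,0]
    - [0.014,0.1,0]
    - [0.01,0.06,0]
    - [0,0,0]
  grip: [1,1,1,1,1]

```text
time_s: 3.85
ee_pos: [0.5743, -0.0186, 0.0426]
eef_rot: [-1.571, 0.0, -1.706]
force: [0.7, -0.0, 0.1]
grip_width: 0.0002
```

play_rows:
  twist:
    - [0,0,0]
    - [0,0,0]
    - [0,0,0]
  travel:
    - [0.007,0.05,0]
    - [0.007,0.05,0]
    - [0.007,0.05,0]
  grip: [1,1,1]

```text
time_s: 4.15
ee_pos: [0.5753, -0.0117, 0.0424]
eef_rot: [-1.571, -0.0, -1.707]
force: [-0.3, -2.1, 0.2]
grip_width: 0.0005
```

play_rows:
  twist:
    - [0,0,0]
    - [0,0,0]
  travel:
    - [0.007,0.05,0]
    - [0.007,0.05,0]
  grip: [1,1]

```text
time_s: 4.35
ee_pos: [0.576, -0.0065, 0.0425]
eef_rot: [-1.571, -0.0, -1.707]
force: [-0.2, -2.5, 1.4]
grip_width: 0.0003
```

play_rows:
  twist:
    - [0,0,0]
    - [0,0,0]
  travel:
    - [0.007,0.05,0]
    - [0.007,0.05,0]
  grip: [1,1]

```text
time_s: 4.55
ee_pos: [0.5767, -0.0017, 0.0424]
eef_rot: [-1.571, -0.0, -1.707]
force: [-1.1, -5.8, 0.3]
grip_width: 0.0004
```

play_rows:
  twist:
    - [0,0,0]
    - [0,0,0]
  travel:
    - [0.007,0.05,0]
    - [0.007,0.05,0]
  grip: [1,1]

```text
time_s: 4.75
ee_pos: [0.5774, 0.0033, 0.0424]
eef_rot: [-1.571, -0.0, -1.707]
force: [-0.6, -5.6, 0.6]
grip_width: 0.0005
```

play_rows:
  twist:
    - [0,0,0]
    - [0,0,0]
  travel:
    - [0.007,0.05,0]
    - [0.007,0.05,0]
  grip: [1,1]

```text
time_s: 4.95
ee_pos: [0.5781, 0.0085, 0.0424]
eef_rot: [-1.571, -0.0, -1.707]
force: [-0.2, -4.6, -0.1]
grip_width: 0.0007
```

play_rows:
  twist:
    - [0,0,0]
    - [0,0,0]
  travel:
    - [0.007,0.05,0]
    - [0.004,0.03,0]
  grip: [1,1]

```text
time_s: 5.15
ee_pos: [0.5787, 0.0126, 0.0425]
eef_rot: [-1.571, -0.0, -1.707]
force: [1.1, -4.6, -0.1]
grip_width: 0.0006
```

play_rows:
  twist:
    - [0,0,0]
    - [0,0,0]
  travel:
    - [0.003,0.02,0]
    - [0.003,0.02,0]
  grip: [1,1]

```text
time_s: 5.35
ee_pos: [0.579, 0.0146, 0.0425]
eef_rot: [-1.571, 0.0, -1.707]
force: [1.0, -3.2, 0.4]
grip_width: 0.0003
```

play_rows:
  twist:
    - [0,0,0]
  travel:
    - [0.003,0.02,0]
  grip: [1]

```text
time_s: 5.45
ee_pos: [0.5791, 0.0155, 0.0425]
eef_rot: [-1.571, 0.0, -1.707]
force: [1.1, -4.2, -0.6]
grip_width: 0.0006
```

play_rows:
  twist:
    - [0,0,0]
  travel:
    - [0.003,0.02,0]
  grip: [1]

```text
time_s: 5.55
ee_pos: [0.5792, 0.0164, 0.0425]
eef_rot: [-1.571, -0.0, -1.707]
force: [1.3, -4.4, -0.2]
grip_width: 0.0006
```

play_rows:
  twist:
    - [0,0,0]
  travel:
    - [0.003,0.02,0]
  grip: [1]

```text
time_s: 5.65
ee_pos: [0.5794, 0.0174, 0.0425]
eef_rot: [-1.571, -0.0, -1.707]
force: [1.3, -3.8, 0.9]
grip_width: 0.0005
```

play_rows:
  twist:
    - [0,0,0]
  travel:
    - [0.003,0.02,0]
  grip: [1]

```text
time_s: 5.75
ee_pos: [0.5796, 0.0184, 0.0425]
eef_rot: [-1.571, -0.0, -1.707]
force: [0.8, -5.3, 0.5]
grip_width: 0.0008
```

play_rows:
  twist:
    - [0,0,0]
  travel:
    - [0.002,0.014,0]
  grip: [1]

```text
time_s: 5.85
ee_pos: [0.5797, 0.0191, 0.0425]
eef_rot: [-1.571, -0.0, -1.707]
force: [1.6, -4.3, 0.2]
grip_width: 0.0007
```

play_rows:
  twist:
    - [0,0,0]
  travel:
    - [0.002,0.014,0]
  grip: [1]

```text
time_s: 5.95
ee_pos: [0.5797, 0.0199, 0.0425]
eef_rot: [-1.571, -0.0, -1.707]
force: [1.4, -4.4, -0.3]
grip_width: 0.0008
```

play_rows:
  twist:
    - [0,0,0]
  travel:
    - [0.002,0.014,0]
  grip: [1]

```text
time_s: 6.05
ee_pos: [0.5798, 0.0201, 0.0425]
eef_rot: [-1.571, -0.001, -1.707]
force: [-1.5, -10.6, 1.4]
grip_width: 0.0007
```

play_rows:
  twist:
    - [0,0,0]
  travel:
    - [0.002,0.014,0]
  grip: [1]

```text
time_s: 6.15
ee_pos: [0.5798, 0.0202, 0.0425]
eef_rot: [-1.571, -0.002, -1.707]
force: [-0.8, -14.9, 3.0]
grip_width: 0.0002
```

play_rows:
  twist:
    - [0,0,0]
    - [0,0,0]
    - [0,0,0]
    - [0,0,0]
  travel:
    - [-0.004,-0.03,0]
    - [-0.01,-0.07,0]
    - [-0.02,-0.15,0]
    - [-0.03,-0.2,0]
  grip: [1,1,1,1]

```text
time_s: 6.55
ee_pos: [0.5764, -0.0013, 0.0423]
eef_rot: [-1.571, 0.0, -1.706]
force: [0.2, 0.1, -0.2]
grip_width: 0.0009
```

```bash
python3 - <<'E'
from h import *
import pickle
p=ctrl.camera('wrist'); save(p,'w4.png'); pickle.dump(p,open('w4.pkl','wb')); o=ctrl.get_obs(); print(o['ee_pos'],o['time_s'],o['force'])
E
```

```text
[ 0.57622959 -0.00289907  0.04228232] 6.6 [-0.77759956 -1.97798001  0.39934816]
```

View pics/w4.png

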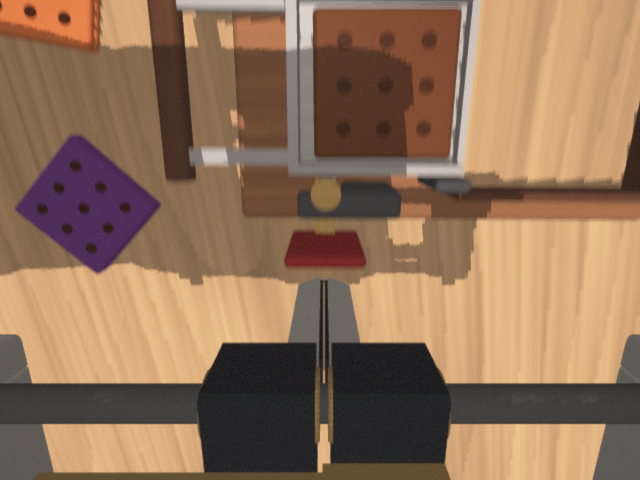

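```bash
python3 - <<'E'
from h import *
import pickle
p=pickle.load(open('w4.pkl','rb')); v=np.load('v.npy')
def inv(P):
    c,s=np.cos(v[2]),np.sin(v[2]); q=P[:2]-v[:2]; return np.array([c*q[0]+s*q[1],-s*q[0]+c*q[1]])
for n,u,z in [('plL',(286,266),.02),('plR',(365,266),.02),('pltopb',(325,232),.066),('pltopf',(325,262),.066)]:
    P=onz(p,u,z); print(n,P.round(4),inv(P).round(4))
E
```

```text
plL [0.5578 0.0112 0.02  ] [-0.0569 -0.091 ]
plR [0.6    0.0055 0.02  ] [-0.0144 -0.0909]
pltopb [0.5827 0.0388 0.066 ] [-0.0361 -0.0603]
pltopf [0.581  0.0262 0.066 ] [-0.036  -0.0729]
```

play_rows:
  twist:
    - [0,0,0]
    - [0,0,0]
    - [0,0,0]
    - [0,0,0]
    - [0,0,0]
    - [0,0,0]
    - [0,0,0]
    - [0,0,0]
    - [0,0,0]
  travel:
    - [0,-0.05,0.4]
    - [0,0,0.7]
    - [0,0,0.7]
    - [-0.2,0.4,0]
    - [-0.25,0.6,0]
    - [-0.25,0.6,0]
    - [-0.17,0.6,0]
    - [0,0.02,0]
    - [0,0,0]
  grip: [1,1,1,0.1,0.1,0.1,0.1,0.1,0.1]

```text
time_s: 7.5
ee_pos: [0.5331, 0.1073, 0.1325]
eef_rot: [-1.571, 0.0, -1.706]
force: [0.2, 0.0, 0.3]
grip_width: 0.0415
```

```bash
python3 - <<'E'
from h import *
import pickle
p=ctrl.camera('wrist'); save(p,'w5.png'); pickle.dump(p,open('w5.pkl','wb')); o=ctrl.get_obs(); print(o['ee_pos'],o['time_s'],o['force'],o['grip_width'])
print(np.load('v.npy'))
E
```

```text
[0.5333522  0.10669668 0.1324349 ] 7.55 [ 0.5870872  -0.22330195  0.00545191] 0.0418837714479315
[ 0.62668351  0.09352741 -0.13771012]
```

View pics/w5.png

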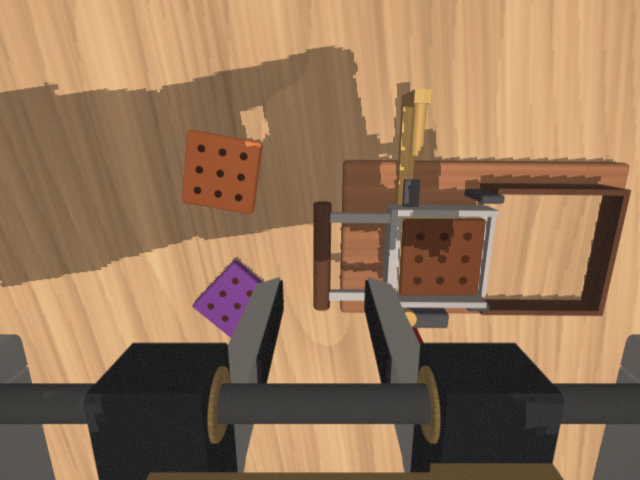

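play_rows:
  twist:
    - [0,0,0]
    - [0,0,0]
    - [0,0,0]
    - [0,0,0]
    - [0,0,0]
    - [0,0,0]
  travel:
    - [-0.016,-0.02,-0.4]
    - [0,0,-0.5]
    - [0,0,-0.4]
    - [0,0,-0.3]
    - [0,0,-0.16]
    - [0,0,0]
  grip: [0.1,0.1,0.1,0.1,0.1,0.1]

```text
time_s: 8.15
ee_pos: [0.5322, 0.1054, 0.0436]
eef_rot: [-1.572, -0.0, -1.708]
force: [-0.1, 0.0, -0.1]
grip_width: 0.0424
```

```bash
python3 - <<'E'
from h import *
import pickle
o=ctrl.get_obs(); print(o['ee_pos'],o['time_s'],o['force'],o['grip_width'])
p=ctrl.camera('wrist'); save(p,'w6.png')
p=ctrl.camera('scene'); save(p,'s6.png')
b=cv2.imread('pics/s6.png'); cv2.imwrite('pics/s6c.png',cv2.resize(b[205:345,220:400],None,fx=4,fy=4,interpolation=cv2.INTER_CUBIC))
E
```

```text
[0.53220274 0.10536384 0.04360845] 8.15 [-0.10906087  0.00806689 -0.0942486 ] 0.04241088673199959
```

View pics/w6.png

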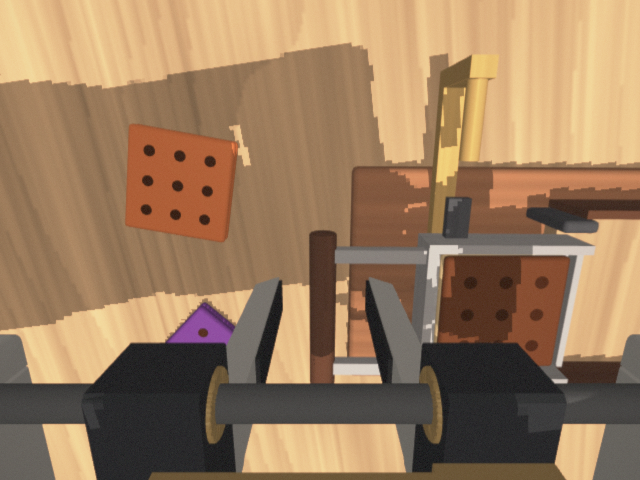

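View pics/s6c.png

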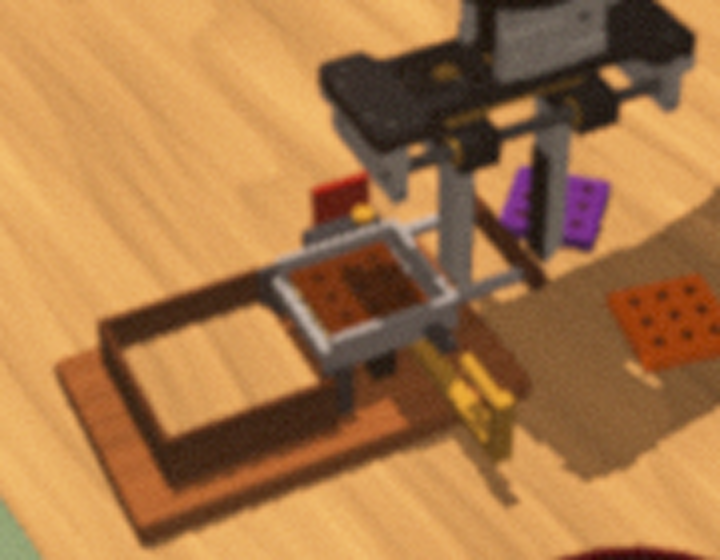

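play_rows:
  twist:
    - [0,0,0]
    - [0,0,0]
    - [0,0,0]
    - [0,0,0]
    - [0,0,0]
    - [0,0,0]
  travel:
    - [0,0,0]
    - [0,0,0]
    - [0,0,0]
    - [0,0,0]
    - [0,0,0]
    - [0,0,0]
  grip: [1,1,1,1,1,1]
  force: 15

```text
time_s: 8.85
ee_pos: [0.5317, 0.1064, 0.0446]
eef_rot: [-1.572, -0.0, -1.707]
force: [-6.3, 0.7, 5.9]
grip_width: 0.0113
```

play_rows:
  twist:
    - [0,0,0]
    - [0,0,0]
  travel:
    - [-0.016,0.002,0.016]
    - [0,0,0]
  grip: [1,1]

```text
time_s: 9.05
ee_pos: [0.5317, 0.1064, 0.0453]
eef_rot: [-1.57, 0.0, -1.707]
force: [1.8, -0.1, -1.7]
grip_width: 0.0113
```

```bash
cat > arc.py <<'E'
import numpy as np,sys,json
def rows(ths,yaw=-.1377):
    ths=np.array(ths); c,s=np.cos(ths),np.sin(ths)
    dx=.115-.115*c+.01*s; dz=.115*s+.01*c-.01
    P=np.c_[dx*np.cos(yaw),dx*np.sin(yaw),dz]; cum=np.round(P/.05,3)
    return np.round(np.diff(cum,axis=0),3), P
if __name__=='__main__':
    th=np.r_[0,.02,.05,.09,np.linspace(.14,1.82,37)[0:]]
    r,P=rows(th); print(len(r))
    for i in range(0,len(r),10): print(json.dumps(r[i:i+10].tolist()), th[min(i+10,len(r))], P[min(i+10,len(r))].round(4))
E
python3 arc.py
```

```text
40
[[0.004, -0.001, 0.046], [0.009, -0.001, 0.069], [0.014, -0.002, 0.091], [0.023, -0.003, 0.113], [0.026, -0.004, 0.104], [0.032, -0.004, 0.103], [0.035, -0.005, 0.102], [0.041, -0.006, 0.099], [0.045, -0.006, 0.098], [0.05, -0.007, 0.095]] 0.42000000000000004 [ 0.0139 -0.0019  0.046 ]
[[0.054, -0.007, 0.093], [0.058, -0.008, 0.091], [0.062, -0.009, 0.087], [0.066, -0.009, 0.085], [0.071, -0.01, 0.081], [0.073, -0.01, 0.078], [0.078, -0.011, 0.074], [0.08, -0.011, 0.07], [0.084, -0.011, 0.067], [0.087, -0.012, 0.063]] 0.8866666666666667 [ 0.0496 -0.0069  0.0854]
[[0.09, -0.013, 0.058], [0.092, -0.013, 0.055], [0.094, -0.013, 0.049], [0.097, -0.013, 0.046], [0.099, -0.014, 0.04], [0.101, -0.014, 0.036], [0.102, -0.014, 0.032], [0.103, -0.014, 0.026], [0.105, -0.015, 0.021], [0.105, -0.014, 0.017]] 1.3533333333333335 [ 0.099  -0.0137  0.1044]
[[0.106, -0.015, 0.012], [0.107, -0.015, 0.006], [0.106, -0.015, 0.002], [0.107, -0.014, -0.004], [0.106, -0.015, -0.008], [0.106, -0.015, -0.014], [0.105, -0.014, -0.018], [0.105, -0.015, -0.024], [0.103, -0.014, -0.028], [0.101, -0.014, -0.033]] 1.82 [ 0.1516 -0.021   0.099 ]
```

play_rows:
  twist:
    - [0,0,0]
    - [0,0,0]
    - [0,0,0]
  travel:
    - [0.004,-0.001,0.046]
    - [0.009,-0.001,0.069]
    - [0.014,-0.002,0.091]
  grip: [1,1,1]

```text
time_s: 9.35
ee_pos: [0.533, 0.1061, 0.0558]
eef_rot: [-1.571, -0.0, -1.707]
force: [3.7, 0.6, -3.4]
grip_width: 0.0116
```

play_rows:
  twist:
    - [0,0,0]
    - [0,0,0]
    - [0,0,0]
    - [0,0,0]
    - [0,0,0]
    - [0,0,0]
    - [0,0,0]
  travel:
    - [0.023,-0.003,0.113]
    - [0.026,-0.004,0.104]
    - [0.032,-0.004,0.103]
    - [0.035,-0.005,0.102]
    - [0.041,-0.006,0.099]
    - [0.045,-0.006,0.098]
    - [0.05,-0.007,0.095]
  grip: [1,1,1,1,1,1,1]

```text
time_s: 10.05
ee_pos: [0.5449, 0.1044, 0.0915]
eef_rot: [-1.573, -0.0, -1.707]
force: [-8.0, 1.6, 1.8]
grip_width: 0.0114
```

play_rows:
  twist:
    - [0,0,0]
    - [0,0,0]
    - [0,0,0]
    - [0,0,0]
    - [0,0,0]
    - [0,0,0]
    - [0,0,0]
    - [0,0,0]
    - [0,0,0]
    - [0,0,0]
  travel:
    - [0.054,-0.007,0.093]
    - [0.058,-0.008,0.091]
    - [0.062,-0.009,0.087]
    - [0.066,-0.009,0.085]
    - [0.071,-0.01,0.081]
    - [0.073,-0.01,0.078]
    - [0.078,-0.011,0.074]
    - [0.08,-0.011,0.07]
    - [0.084,-0.011,0.067]
    - [0.087,-0.012,0.063]
  grip: [1,1,1,1,1,1,1,1,1,1]

```text
time_s: 11.05
ee_pos: [0.5809, 0.0994, 0.1323]
eef_rot: [-1.572, -0.0, -1.707]
force: [-10.1, -1.4, 9.7]
grip_width: 0.0115
```

play_rows:
  twist:
    - [0,0,0]
    - [0,0,0]
  travel:
    - [-0.02,0.003,0.03]
    - [0,0,0]
  grip: [1,1]

```text
time_s: 11.25
ee_pos: [0.5804, 0.0994, 0.1321]
eef_rot: [-1.57, -0.0, -1.707]
force: [2.6, -1.6, -3.8]
grip_width: 0.011
```

```bash
python3 - <<'E'
from h import *
import pickle
o=ctrl.get_obs(); print(o['ee_pos'],o['time_s'],o['force'],o['grip_width'])
p=ctrl.camera('scene'); save(p,'s7.png')
b=cv2.imread('pics/s7.png'); cv2.imwrite('pics/s7c.png',cv2.resize(b[205:345,220:400],None,fx=4,fy=4,interpolation=cv2.INTER_CUBIC))
E
```

```text
[0.58035162 0.09944191 0.13208305] 11.25 [ 2.57828739 -1.55081816 -3.83732957] 0.010996699180263027
```

View pics/s7c.png

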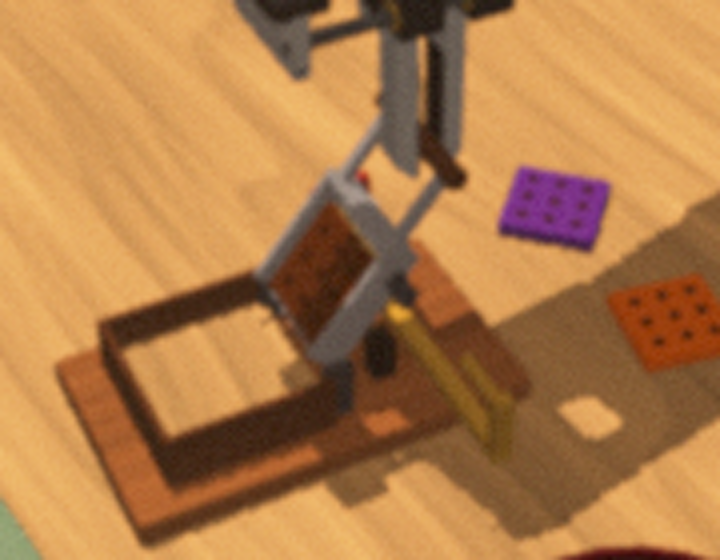

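play_rows:
  twist:
    - [0,0,0]
    - [0,0,0]
    - [0,0,0]
    - [0,0,0]
    - [0,0,0]
  travel:
    - [0.09,-0.013,0.058]
    - [0.092,-0.013,0.055]
    - [0.094,-0.013,0.049]
    - [0.097,-0.013,0.046]
    - [0.099,-0.014,0.04]
  grip: [1,1,1,1,1]

```text
time_s: 11.8
ee_pos: [0.6044, 0.0962, 0.1452]
eef_rot: [-1.57, 0.0, -1.707]
force: [-2.6, -1.8, 2.2]
grip_width: 0.0118
```

play_rows:
  twist:
    - [0,0,0]
    - [0,0,0]
    - [0,0,0]
    - [0,0,0]
    - [0,0,0]
  travel:
    - [0.101,-0.014,0.036]
    - [0.102,-0.014,0.032]
    - [0.103,-0.014,0.026]
    - [0.105,-0.015,0.021]
    - [0.105,-0.014,0.017]
  grip: [1,1,1,1,1]

```text
time_s: 12.3
ee_pos: [0.6301, 0.0927, 0.1512]
eef_rot: [-1.571, 0.0, -1.707]
force: [-2.1, -1.4, 1.8]
grip_width: 0.0111
```

play_rows:
  twist:
    - [0,0,0]
    - [0,0,0]
    - [0,0,0]
    - [0,0,0]
    - [0,0,0]
  travel:
    - [0.106,-0.015,0.012]
    - [0.107,-0.015,0.006]
    - [0.106,-0.015,0.002]
    - [0.107,-0.014,-0.004]
    - [0.106,-0.015,-0.008]
  grip: [1,1,1,1,1]

```text
time_s: 12.8
ee_pos: [0.6567, 0.089, 0.1516]
eef_rot: [-1.571, 0.0, -1.707]
force: [-1.3, -1.7, 1.3]
grip_width: 0.0112
```

play_rows:
  twist:
    - [0,0,0]
    - [0,0,0]
    - [0,0,0]
    - [0,0,0]
    - [0,0,0]
    - [0,0,0]
    - [0,0,0]
  travel:
    - [0.106,-0.015,-0.014]
    - [0.105,-0.014,-0.018]
    - [0.105,-0.015,-0.024]
    - [0.103,-0.014,-0.028]
    - [0.101,-0.014,-0.033]
    - [0,0,0]
    - [0,0,0]
  grip: [1,1,1,1,1,1,1]

```text
time_s: 13.5
ee_pos: [0.6823, 0.0854, 0.1456]
eef_rot: [-1.571, -0.0, -1.707]
force: [-0.1, -0.6, 0.4]
grip_width: 0.0115
```

```bash
cat > look.py <<'E'
from h import *
import sys
k=sys.argv[1]
o=ctrl.get_obs(); print(o['ee_pos'],o['time_s'],o['force'],o['grip_width'])
ims=[]
for n,(r,c) in {'scene':(195,220),'side':(150,245)}.items():
    p=ctrl.camera(n); save(p,n+k+'.png')
    b=cv2.imread('pics/%s%s.png'%(n,k)); ims.append(cv2.resize(b[r:r+150,c:c+180],None,fx=2.22,fy=4 if 0 else 2.22*1,interpolation=cv2.INTER_CUBIC))
cv2.imwrite('pics/l%s.png'%k,cv2.resize(np.hstack(ims),None,fx=1,fy=1))
E
python3 look.py 8
```

```text
[0.68229595 0.08541613 0.14561497] 13.5 [-0.08087265 -0.61154369  0.3819844 ] 0.011484156655085563
```

View pics/l8.png

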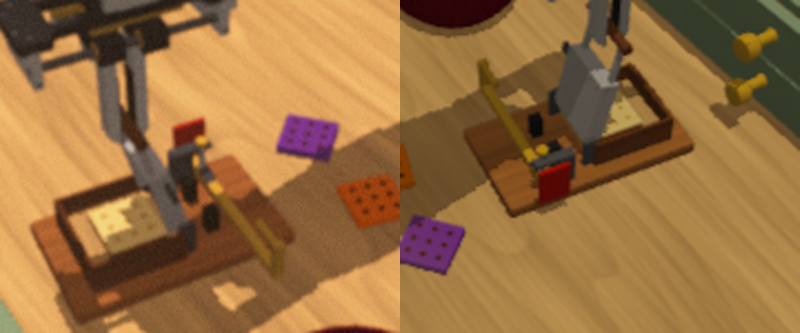

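```bash
python3 -c "
import cv2,numpy as np
a=cv2.imread('pics/scene8.png')[250:345,225:315];b=cv2.imread('pics/side8.png')[165:250,310:400]
a=cv2.resize(a,(400,422),interpolation=cv2.INTER_CUBIC);b=cv2.resize(b,(400,422),interpolation=cv2.INTER_CUBIC)
cv2.imwrite('pics/z8.png',np.hstack([a,b]))"
```

```text
(no output)
```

View pics/z8.png

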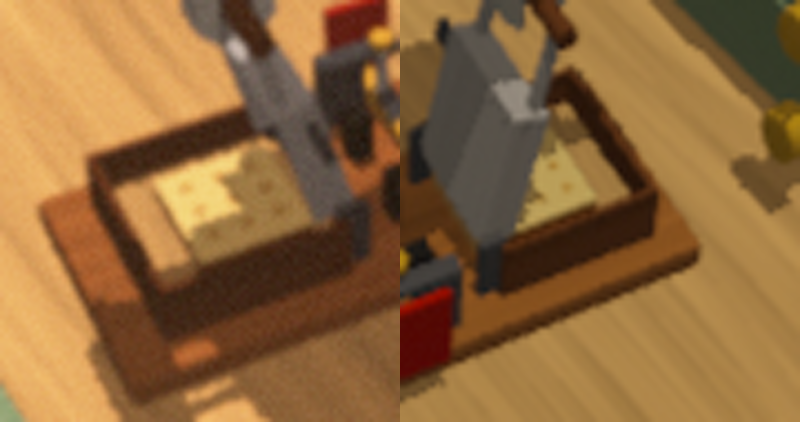

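```bash
python3 - <<'E'
import numpy as np
from scipy.optimize import least_squares
P=np.array([(.5317,.1064,.0453),(.533,.1061,.0558),(.5449,.1044,.0915),(.5809,.0994,.1323),(.5804,.0994,.1321),( .6044,.0962,.1452),(.6301,.0927,.1512),(.6567,.089,.1516),(.6823,.0854,.1456)])
u=np.array([.9905,-.1373]); s=(P[:,:2]-P[0,:2])@u; z=P[:,2]
print(np.c_[s,z].round(4)); d=np.polyfit(P[:,0],P[:,1],1); print('yaw',np.arctan(d[0]))
for idx in (slice(0,9),slice(4,9)):
    f=lambda v:np.hypot(s[idx]-v[0],z[idx]-v[1])-.1154
    r=least_squares(f,[.115,.035]); print(r.x,r.fun.round(4))
    th=np.arctan2(z-r.x[1],-(s-r.x[0]))-np.arctan2(.01,.115); print(th.round(3))
E
```

```text
[[0.     0.0453]
 [0.0013 0.0558]
 [0.0133 0.0915]
 [0.0497 0.1323]
 [0.0492 0.1321]
 [0.0734 0.1452]
 [0.0993 0.1512]
 [0.1262 0.1516]
 [0.1521 0.1456]]
yaw -0.13764600017796788
[0.11488386 0.03691272] [-0.0002 -0.0003 -0.0001  0.0001  0.0003  0.0006 -0.0001 -0.0002 -0.0005]
[-0.014  0.078  0.407  0.885  0.88   1.118  1.349  1.582  1.814]
[0.11388077 0.03679811] [-0.0002  0.0003 -0.0001  0.0001 -0.0001]
[-0.012  0.081  0.412  0.892  0.888  1.127  1.358  1.591  1.821]
```

```bash
python3 - <<'E'
import numpy as np,json
from arc import rows
th=np.r_[1.815,1.79,1.75,np.linspace(1.70,.15,32),.11,.08,.055,.035,.02,.01,0]
r,P=rows(th)
print(len(r))
for i in range(0,len(r),11): 
    j=min(i+11,len(r)); print(json.dumps(r[i:j].tolist()), th[j], (P[j,0]/.9905).round(4),(P[j,2]+.0469).round(4))
E
```

```text
41
[[-0.054, 0.008, 0.018], [-0.088, 0.012, 0.027], [-0.111, 0.015, 0.027], [-0.112, 0.016, 0.022], [-0.113, 0.016, 0.016], [-0.114, 0.015, 0.011], [-0.114, 0.016, 0.004], [-0.115, 0.016, -0.001], [-0.114, 0.016, -0.006], [-0.113, 0.016, -0.013], [-0.113, 0.015, -0.018]] 1.2999999999999998 0.0939 0.1504
[[-0.112, 0.016, -0.024], [-0.111, 0.015, -0.03], [-0.109, 0.015, -0.035], [-0.107, 0.015, -0.041], [-0.105, 0.015, -0.045], [-0.102, 0.014, -0.052], [-0.1, 0.014, -0.056], [-0.097, 0.013, -0.061], [-0.094, 0.013, -0.066], [-0.09, 0.013, -0.071], [-0.087, 0.012, -0.075]] 0.7499999999999999 0.0377 0.1226
[[-0.083, 0.011, -0.079], [-0.079, 0.011, -0.084], [-0.074, 0.01, -0.087], [-0.07, 0.01, -0.091], [-0.066, 0.009, -0.095], [-0.061, 0.009, -0.097], [-0.056, 0.007, -0.101], [-0.051, 0.007, -0.103], [-0.046, 0.007, -0.106], [-0.04, 0.005, -0.108], [-0.035, 0.005, -0.11]] 0.19999999999999996 0.0043 0.0695
[[-0.03, 0.004, -0.112], [-0.019, 0.003, -0.09], [-0.013, 0.002, -0.068], [-0.009, 0.001, -0.057], [-0.006, 0.001, -0.046], [-0.004, 0.0, -0.034], [-0.002, 0.001, -0.023], [-0.002, 0.0, -0.023]] 0.0 0.0 0.0469
```

play_rows:
  twist:
    - [0,0,0]
    - [0,0,0]
    - [0,0,0]
    - [0,0,0]
    - [0,0,0]
    - [0,0,0]
    - [0,0,0]
    - [0,0,0]
    - [0,0,0]
    - [0,0,0]
    - [0,0,0]
  travel:
    - [-0.054,0.008,0.018]
    - [-0.088,0.012,0.027]
    - [-0.111,0.015,0.027]
    - [-0.112,0.016,0.022]
    - [-0.113,0.016,0.016]
    - [-0.114,0.015,0.011]
    - [-0.114,0.016,0.004]
    - [-0.115,0.016,-0.001]
    - [-0.114,0.016,-0.006]
    - [-0.113,0.016,-0.013]
    - [-0.113,0.015,-0.018]
  grip: [1,1,1,1,1,1,1,1,1,1,1]

```text
time_s: 14.7
ee_pos: [0.6236, 0.0937, 0.1499]
eef_rot: [-1.571, 0.0, -1.707]
force: [1.7, 1.5, -0.4]
grip_width: 0.0112
```

```bash
python3 look.py 9; python3 -c "
import cv2,numpy as np
a=cv2.imread('pics/scene9.png')[250:345,225:315];b=cv2.imread('pics/side9.png')[165:250,310:400]
a=cv2.resize(a,(400,422),interpolation=cv2.INTER_CUBIC);b=cv2.resize(b,(400,422),interpolation=cv2.INTER_CUBIC)
cv2.imwrite('pics/z9.png',np.hstack([a,b]))"
```

```text
[0.6235978  0.09372218 0.14987777] 14.7 [ 1.66748782  1.53648251 -0.3617629 ] 0.011192297451128092
```

View pics/z9.png

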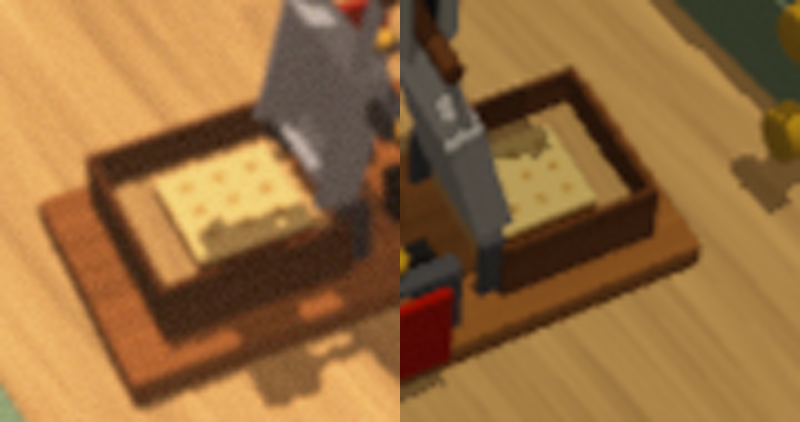

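play_rows:
  twist:
    - [0,0,0]
    - [0,0,0]
    - [0,0,0]
    - [0,0,0]
    - [0,0,0]
    - [0,0,0]
    - [0,0,0]
    - [0,0,0]
    - [0,0,0]
    - [0,0,0]
    - [0,0,0]
  travel:
    - [-0.112,0.016,-0.024]
    - [-0.111,0.015,-0.03]
    - [-0.109,0.015,-0.035]
    - [-0.107,0.015,-0.041]
    - [-0.105,0.015,-0.045]
    - [-0.102,0.014,-0.052]
    - [-0.1,0.014,-0.056]
    - [-0.097,0.013,-0.061]
    - [-0.094,0.013,-0.066]
    - [-0.09,0.013,-0.071]
    - [-0.087,0.012,-0.075]
  grip: [1,1,1,1,1,1,1,1,1,1,1]

```text
time_s: 15.9
ee_pos: [0.5681, 0.1013, 0.122]
eef_rot: [-1.571, -0.0, -1.707]
force: [0.2, 0.2, 1.1]
grip_width: 0.0115
```

play_rows:
  twist:
    - [0,0,0]
    - [0,0,0]
    - [0,0,0]
    - [0,0,0]
    - [0,0,0]
  travel:
    - [-0.083,0.011,-0.079]
    - [-0.079,0.011,-0.084]
    - [-0.074,0.01,-0.087]
    - [-0.07,0.01,-0.091]
    - [-0.066,0.009,-0.095]
  grip: [1,1,1,1,1]

```text
time_s: 16.4
ee_pos: [0.5496, 0.1039, 0.1001]
eef_rot: [-1.571, -0.0, -1.707]
force: [0.3, 1.0, -0.3]
grip_width: 0.0114
```

play_rows:
  twist:
    - [0,0,0]
    - [0,0,0]
    - [0,0,0]
    - [0,0,0]
    - [0,0,0]
    - [0,0,0]
  travel:
    - [-0.061,0.009,-0.097]
    - [-0.056,0.007,-0.101]
    - [-0.051,0.007,-0.103]
    - [-0.046,0.007,-0.106]
    - [-0.04,0.005,-0.108]
    - [-0.035,0.005,-0.11]
  grip: [1,1,1,1,1,1]

```text
time_s: 17.0
ee_pos: [0.5353, 0.1058, 0.0688]
eef_rot: [-1.571, 0.0, -1.707]
force: [1.5, 0.8, 0.2]
grip_width: 0.0117
```

play_rows:
  twist:
    - [0,0,0]
    - [0,0,0]
    - [0,0,0]
    - [0,0,0]
    - [0,0,0]
  travel:
    - [-0.03,0.004,-0.09]
    - [-0.019,0.003,-0.075]
    - [-0.013,0.002,-0.06]
    - [-0.01,0.001,-0.05]
    - [-0.006,0.001,-0.04]
  grip: [1,1,1,1,1]

```text
time_s: 17.5
ee_pos: [0.5321, 0.1063, 0.0535]
eef_rot: [-1.569, 0.0, -1.707]
force: [5.4, 1.4, -0.0]
grip_width: 0.0117
```

play_rows:
  twist:
    - [0,0,0]
    - [0,0,0]
    - [0,0,0]
    - [0,0,0]
    - [0,0,0]
  travel:
    - [0,0,-0.03]
    - [0,0,-0.03]
    - [0,0,-0.03]
    - [0,0,-0.024]
    - [0,0,-0.02]
  grip: [1,1,1,1,1]

```text
time_s: 18.0
ee_pos: [0.5317, 0.1065, 0.0482]
eef_rot: [-1.57, 0.0, -1.707]
force: [-5.8, -0.0, 20.4]
grip_width: 0.0114
```

play_rows:
  twist:
    - [0,0,0]
    - [0,0,0]
  travel:
    - [-0.005,0,0.03]
    - [0,0,0]
  grip: [1,1]

```text
time_s: 18.2
ee_pos: [0.5316, 0.1064, 0.0486]
eef_rot: [-1.57, 0.0, -1.707]
force: [5.6, 0.6, -0.6]
grip_width: 0.0117
```

```bash
python3 look.py 10; python3 -c "
import cv2,numpy as np
a=cv2.imread('pics/scene10.png')[235:345,225:385];b=cv2.imread('pics/side10.png')[165:275,250:410]
a=cv2.resize(a,(800,550),interpolation=cv2.INTER_CUBIC);b=cv2.resize(b,(800,550),interpolation=cv2.INTER_CUBIC)
cv2.imwrite('pics/z10a.png',a);cv2.imwrite('pics/z10b.png',b)"
```

```text
[0.53160738 0.10642063 0.04857772] 18.2 [ 5.58779353  0.63220519 -0.58869165] 0.011742147238683553
```

View pics/z10a.png

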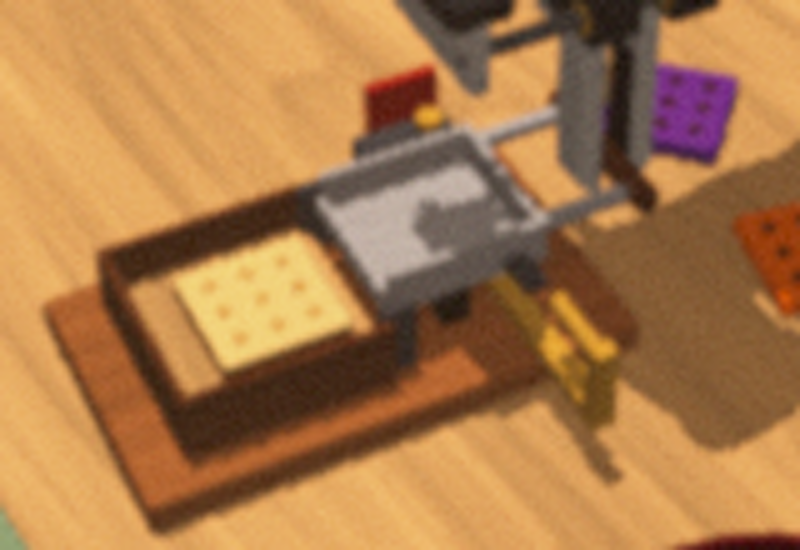

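View pics/z10b.png

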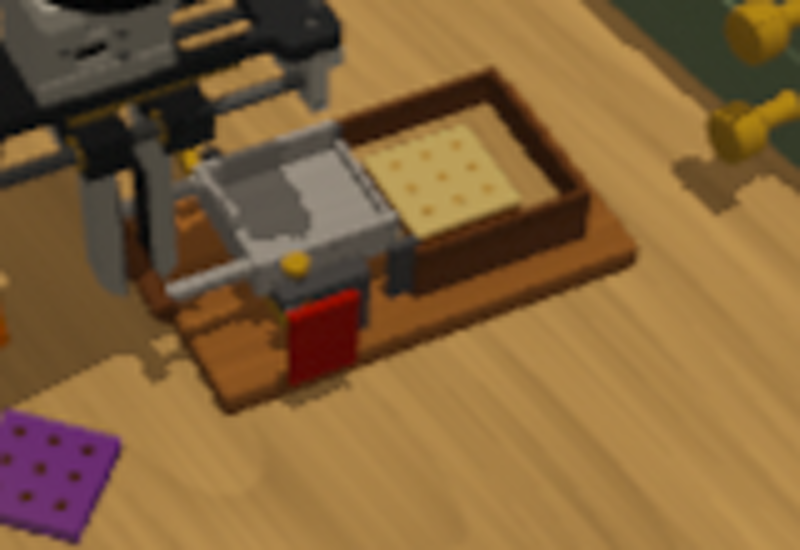

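play_rows:
  twist:
    - [0,0,0]
    - [0,0,0]
    - [0,0,0]
    - [0,0,0]
  travel:
    - [-0.012,0,0]
    - [0,0,0]
    - [0,0,0]
    - [0,0,-0.01]
  grip: [1,1,1,1]
  force: 3

```text
time_s: 18.7
ee_pos: [0.5314, 0.1063, 0.0483]
eef_rot: [-1.569, 0.0, -1.707]
force: [5.5, -0.8, 4.6]
grip_width: 0.0124
```

play_rows:
  twist:
    - [0,0,0]
    - [0,0,0]
    - [0,0,0]
    - [0,0,0]
  travel:
    - [0,0,-0.01]
    - [0,0,-0.014]
    - [0,0,-0.014]
    - [0,0,0]
  grip: [1,1,1,1]

```text
time_s: 19.1
ee_pos: [0.5315, 0.1062, 0.0465]
eef_rot: [-1.569, 0.0, -1.707]
force: [5.9, -0.7, 3.1]
grip_width: 0.0121
```

play_rows:
  twist:
    - [0,0,0]
    - [0,0,0]
  travel:
    - [0.016,0,0]
    - [0,0,0]
  grip: [1,1]

```text
time_s: 19.3
ee_pos: [0.5316, 0.1063, 0.0461]
eef_rot: [-1.571, -0.0, -1.707]
force: [2.5, -0.7, 4.9]
grip_width: 0.0118
```

play_rows:
  twist:
    - [0,0,0]
    - [0,0,0]
    - [0,0,0]
    - [0,0,0]
    - [0,0,0]
    - [0,0,0]
  travel:
    - [0,0,0]
    - [0,0,0]
    - [0,0,0]
    - [0,0,0]
    - [0,0,0]
    - [0,0,0]
  grip: [0.7,0.5,0.3,0.15,0.1,0.1]

```text
time_s: 19.9
ee_pos: [0.5314, 0.1064, 0.0458]
eef_rot: [-1.571, -0.0, -1.707]
force: [-0.1, 0.9, 0.3]
grip_width: 0.0422
```

```bash
python3 look.py 11
```

```text
[0.53139548 0.10638426 0.04584557] 19.9 [-0.1063056   0.87332259  0.27413675] 0.04216956325489892
```

View pics/l11.png

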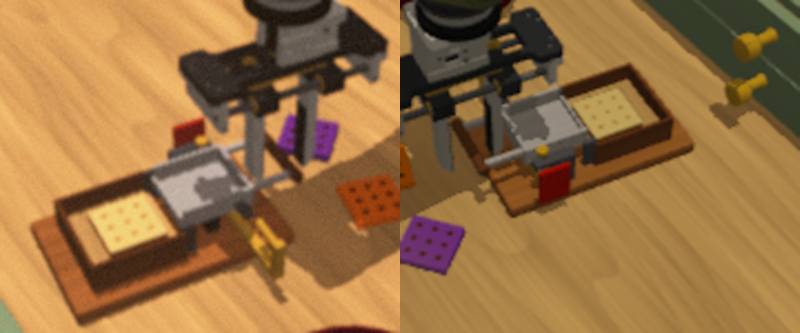

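Released cleanly. I'm lifting straight up and then checking that the tray is flat against the first pictures.

play_rows:
  twist:
    - [0,0,0]
    - [0,0,0]
    - [0,0,0]
    - [0,0,0]
    - [0,0,0]
    - [0,0,0]
    - [0,0,0]
    - [0,0,0]
    - [0,0,0]
    - [0,0,0]
    - [0,0,0]
  travel:
    - [0,0,0.2]
    - [0,0,0.4]
    - [0,0,0.6]
    - [0,0,0.7]
    - [0,0,0.7]
    - [0,0,0.6]
    - [-0.6,0.3,0.2]
    - [-0.6,0.4,0]
    - [-0.6,0.4,0]
    - [-0.4,0.2,0]
    - [0,0,0]
  grip: [0.1,0.1,0.1,0.1,0.1,0.1,0.1,0.1,0.1,0.1,0.1]

```text
time_s: 21.1
ee_pos: [0.4199, 0.1723, 0.217]
eef_rot: [-1.57, 0.001, -1.705]
force: [0.6, -0.3, -0.5]
grip_width: 0.0421
```

```bash
python3 look.py 12; python3 - <<'E'
import cv2,numpy as np
for n,(r,c) in {'scene':(225,220),'side':(165,245)}.items():
    A=[cv2.resize(cv2.imread('pics/%s%s.png'%(n,k))[r:r+120,c:c+160],None,fx=2.5,fy=2.5,interpolation=cv2.INTER_CUBIC) for k in ('0','12')]
    cv2.imwrite('pics/f_%s.png'%n,np.hstack(A))
    g=[cv2.cvtColor(cv2.imread('pics/%s%s.png'%(n,k)),cv2.COLOR_BGR2GRAY).astype(np.float32) for k in ('0','12')]
    # bar end patches
    for (x,y) in ([(354,274),(338,256),(346,266)] if n=='scene' else [(271,206),(282,226),(277,216)]):
        t=g[0][y-8:y+9,x-8:x+9]; s=g[1][y-13:y+14,x-13:x+14]
        m=cv2.matchTemplate(s,t,cv2.TM_CCOEFF_NORMED); _,mx,_,l=cv2.minMaxLoc(m); print(n,(x,y),l[0]-5,l[1]-5,round(mx,3),m[l[1]-1:l[1]+2,l[0]].round(3))
E
```

```text
[0.41988172 0.17231593 0.21696094] 21.1 [ 0.62422361 -0.25721384 -0.50897205] 0.042050612166923164
scene (354, 274) 0 0 0.997 [0.891 0.997 0.903]
scene (338, 256) 0 0 0.997 [0.931 0.997 0.925]
scene (346, 266) 0 0 0.997 [0.928 0.997 0.928]
side (271, 206) 0 0 1.0 [0.931 1.    0.936]
side (282, 226) 0 0 1.0 [0.818 1.    0.815]
side (277, 216) 0 0 1.0 [0.837 1.    0.838]
```

View pics/f_scene.png

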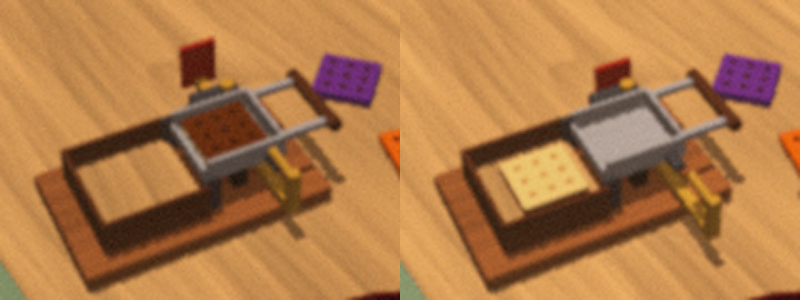

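View pics/f_side.png

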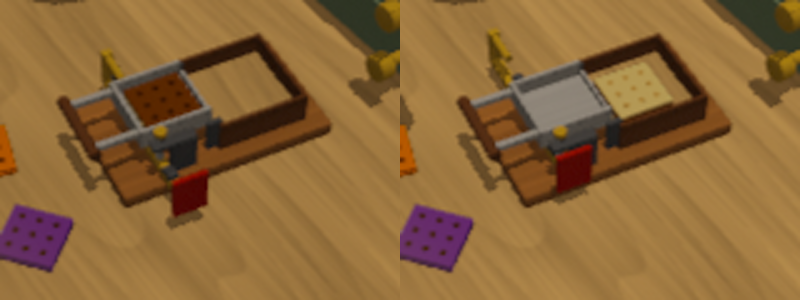

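View pics/scene12.png

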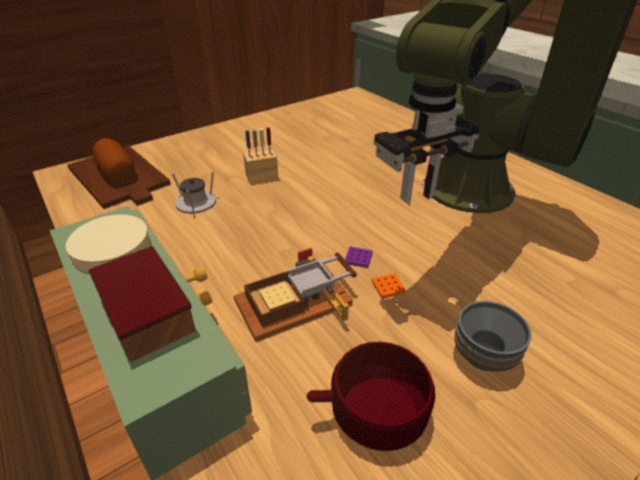

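The tray's bar matches the first pictures exactly in both views, so the tray is flat. The bolt is still held back, and the rusk lies flat in the dish with its pale side up. The bystanders haven't moved.

```bash
python3 -c "
from station import ctrl
print(ctrl.hand_in())"
```

```text
the job is handed in; nothing more can be done
None
```

The job is done and handed in at about 21 s of the 61 s allowed: the rusk is in the wooden dish, pale side up, and the tray lies flat and released.

- **Bolt:** I pushed the red plate in at up to about 25 mm/s until it met the firm stop, with at most 14.9 N read. After I backed off, the wrist camera put the plate about 31 mm in, and it was still held back in the last pictures.
- **Swing:** I gripped the bar with 15 N and swung the tray up to about 1.82 rad. The rusk slid down, tumbled into the dish and lay flat.
- **Return:** I lowered the tray slowly, re-seated it with a 3 N grip, opened the fingers and lifted clear.
- **Last checks:** Both fixed cameras show the bar at the same pixels as at the start (match 0.997 to 1.0), so the tray is flat. By eye in the last scene picture, the pot, burner, fork block and bowls stand where they were.

**Not perfect:**
- The bar slid about 2–3 mm in the fingers, so my arc was slightly off. That gave a side load of about 14 N part-way up, which I corrected.
- At the bottom I pressed on the tray's rest with about 20 N for a moment, at about 10 mm/s, then backed off.

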